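Wake the foil press and hold its bed at the loading mark

TASK

Set the foil press up for a cover change: on its control box press the large round key, then the square key, then the long bar key, one at a time, each fully down and let up again, without pressing the small round key. Then take the upright tab at the front of the press's sprung bed and pull the bed out until its pointer stands opposite the small upright mark block on the base. Keep it steady there: the program finishes while still holding the bed against its spring; leave the bone folder, the bar of type and the foil reel that lie close by where they are.

Things in the scene. Friction and masses are not known exactly. Their poses are not given: they have to be found in the camera images.
- press: grey benchtop foil press on the bench, fixed. Origin: on the bench, under the middle of the bed's guides. Its own -x is the front, the way the bed is pulled out (turned roughly to the robot's right, world -y); its own -y side (the world +x side, away from the robot) carries the pointer and the mark. Base plate 430 long (x -240 to +190), 220 wide (y -110 to +110), 30 thick. The head and column (x +40 to +190, 310 high) stand over the back part.
- bed (a joint): how far the sprung bed is drawn out (m): 0 home, 0.11 at its stop. A return spring always draws it home: about 3 N at 0, rising by 110 N per metre drawn (about 11.5 N at 0.08). The bed is a 250 x 130 x 12 aluminium plate sliding level along the press's own x, its upper face 42 above the bench; a book 115 x 95 x 18 is fixed on it, its front edge 100 behind the tab.
- tab (a point): grip point of the upright steel tab at the bed's front end: plate 12 thick (along the press's x, the pull direction), 60 wide (along its y), standing from the bed face at 42 to 95 above the bench; this point is on its middle plane 75 above the bench. Axes as the press's. Clear on both faces: 100 mm or more behind it above the bed. Take it from above with the fingers before and behind it, closing along the press's x.
- pointer (a point): tip (middle of its end) of the white pointer finger, 8 wide, that sticks 20 out of the bed's side towards the press's -y, about 47 above the bench; it moves with the bed. Axes as the press's.
- mark_line (a point): centre of the mark: a small upright white block 10 wide along the pull direction, 16 across it, 24 high, standing on a dark strip of the press base just outside the pointer's path (the pointer passes about 7 clear of it). Axes as the press's. It is set anew each time, 45 to 80 mm in front of the pointer's home. The bed is at the mark when the pointer tip has the same position as this along the press's x.
- console: grey control box 160 x 250 x 50 high, fixed on the bench; four white plastic keys in black bezels stand on it in one row along its own y, 58 apart, 25 to the near side of its origin (own x -25). Which key stands where in the row changes. Origin under its middle on the bench.
- key_round_top (a point): centre of the top face of the large round key, diameter 34; top 68 above the bench when up. Its own z is up. The key's joint reads 0 when up and grows to 0.006 m fully down; spring about 1.5 N at the start, 5 N fully down; 0.0045 counts as pressed.
- key_square_top (a point): centre of the top face of the square key, 28 x 28; top 68 above the bench when up. Its own z is up. The key's joint reads 0 when up and grows to 0.006 m fully down; spring about 1.5 N at the start, 5 N fully down; 0.0045 counts as pressed.
- key_bar_top (a point): centre of the top face of the long bar key, 48 (along the control box's x) x 16; top 68 above the bench when up. Its own z is up. The key's joint reads 0 when up and grows to 0.006 m fully down; spring about 1.5 N at the start, 5 N fully down; 0.0045 counts as pressed.
- key_small_top (a point): centre of the top face of the small round key, diameter 18; top 68 above the bench when up; not to be pressed. Its own z is up. The key's joint reads 0 when up and grows to 0.006 m fully down; spring about 1.5 N at the start, 5 N fully down; 0.0045 counts as pressed.
- key_round (a joint): travel of this key (m), 0 up, 0.006 fully down
- key_square (a joint): travel of this key (m), 0 up, 0.006 fully down
- key_bar (a joint): travel of this key (m), 0 up, 0.006 fully down
- key_small (a joint): travel of this key (m), 0 up, 0.006 fully down
- bone_folder: flat white bone folder, 150 x 22 x 6, lying on the control box behind the keys (about 85 beyond the row of keys) (sizes in mm); loose, to be left alone. Origin under its middle.
- type_line: brass bar of type, 60 x 18 x 20, lying on the press base beside the front of the bed, on the side away from the pointer (sizes in mm); loose, to be left alone. Origin under its middle.
- foil_reel: standing reel of foil, diameter 60, height 50, standing between control box and press (sizes in mm); loose, to be left alone. Origin under its middle.

How it is judged:
On the way, in this order (a step that is already met when the one before it is completed fails the run):
1. the large round key is pressed, the other keys up, the bed home (value of joint key_round above 0.0045 m and value of joint each of key_square, key_bar, key_small below 0.002 m and value of joint bed below 0.008 m), for 0.05 s.
2. then the square key alone, the bed still home (value of joint key_square above 0.0045 m and value of joint each of key_round, key_bar, key_small below 0.002 m and value of joint bed below 0.008 m), for 0.05 s.
3. then the long bar key alone, the bed still home (value of joint key_bar above 0.0045 m and value of joint each of key_round, key_square, key_small below 0.002 m and value of joint bed below 0.008 m), for 0.05 s.
At the end, for the whole second after the job is handed in: the bed's pointer is within 6 mm of the middle of the mark block along the pull direction and the bed is still, the robot itself holds it there against the spring (over 2 N of contact, no other thing wedged against it), and all keys are up (x of pointer in the frame of mark_line between -0.006 and 0.006 m and velocity of joint bed between -0.01 and 0.01 m/s and contact force between any of the fingers, the arm and bed above 2 N and value of joint each of key_round, key_square, key_bar, key_small below 0.002 m and contact force between bed and bone_folder below 0.5 N and contact force between bed and type_line below 0.5 N and contact force between bed and foil_reel below 0.5 N); the arm keeps its last pose, push and grip.
It fails at once if the small round key is pressed (over half its travel) (value of joint key_small above 0.003 m).
It fails at once if two keys are down at once (value of joint each of key_round, key_square above 0.003 m or value of joint each of key_round, key_bar above 0.003 m or value of joint each of key_square, key_bar above 0.003 m).
It fails at once if a bystander is shifted by more than 30 mm (distance of any of bone_folder, type_line, foil_reel from where it was at the start of the episode above 0.03 m).
It also fails if it takes over 48 s, if anything falls off the work surface, if the arm or the gripper's body presses on something with over 40 N, if the wrist force passes 120 N, or if a joint passes its speed limit or range.

ROBOT

A 6-joint arm with a two-finger parallel gripper is mounted at the origin on the work surface. World frame = base frame: x ahead of the robot, y to its left, z up, the work surface at z = 0. Lengths are in m, angles in rad, forces in N, time in s.
With the tool pointing down it reaches from about 0.425 to 0.95 m from the base axis. Payload 3.5 kg.
Tool frame: the origin (TCP) lies on the centre line of the jaws, within the pads' length; the fingertips stand 17 mm ahead of it and the grasp point (between the pads) lies 2 mm behind it; z points along the fingers, y is the line along which they close (so a half turn about z gives the same grasp; the last joint's range is limited). The gripper opens to 85 mm and grips with 20 to 120 N. Pads are 22 mm wide; open, the fingers measure 114 mm over their backs; the gripper's body (76 mm by 85 mm) begins 54 mm behind the grasp point. The pads swing forward as they close: fully open they stand 13 mm farther back than shut.
Start: joints at [-1.373, 0.286, 1.577, -0, 1.279, -0.15], TCP at [0.23, -0.635, 0.248] pointing down, gripper open.
Joint ranges: [-2.77, 2.77], [-0.9, 2.22], [0.21, 2.48], [-1.53, 4.67], [0.24, 2.81], [-2.84, 2.84]. Speed limits (rad/s): [2.79, 2.79, 3.14, 3.14, 3.14, 3.14].

INTERFACE

Orientations are given as a unit quaternion [x, y, z, w].
In Python, from plant import ctrl gives the robot as it stands. The module is installed in compiled form; this text tells all that it offers.
- The arm moves only by the tool drive_tool, never from a script. Its argument "moves" is a list of rows, each a list of 3 entries, a list of its own where there are three numbers: the turn, a rotation vector about the tool's x, y, z in rad, then the shift along the tool's x, y, z in m, then the finger opening in m, from 0 to 0.0854. A call has 1 to 5 rows; each row shifts and turns the commanded pose from where the row before left it, along the tool's axes as they then stand; what a row does not reach is not made up. A row lasts 1/8 s, in which the tool goes at most 62.5 mm and 10.7 degrees, less where a joint would pass 70% of its speed; a pose out of reach is approached as far as the arm can. A call with a gripper value outside its range is refused whole. The fingers move at their own pace and stop on an object; "grip_force" is the grip in N (left out, the last holds). Time passes only in rows, so rows that do not move let the fingers close. It gives the time, the measured TCP pose, the force, the opening and the grip force at its end, in the units of the state.
- ctrl.get_state(): the state, without advancing time (a new reading comes with each control period).
- ctrl.read_camera(name): name is "side" or "top"; returns a dict with "image" (420x560x3 uint8, red, green, blue), "fx", "fy", "cx", "cy" (pixels), "R" (3x3) and "t" (3): a world point X has camera coordinates R X + t. Camera axes: x right, y down, z forward; pixel columns grow to the right and rows downward; lengths in m; the calibration is good to about 2 mm. A picture is of the moment at which its call begins. There is no depth.
- ctrl.sign_off(): hands the job in; it is judged then, once.
The state is a dict: "time": time; "qpos": joint angles; "dq": joint speeds; "joint_efforts": joint torques, N m; "eef_pos": TCP position; "tcp_rot": TCP orientation; "contact_force": force on the tool from outside, world axes, zero at the start; "wrist_torque": the same for the moment, N m; "opening": opening from 0.0 (shut) to 1.0 (fully open); "finger_force": force on a finger pad.
Only numpy, scipy, OpenCV 4.12 (cv2) and the standard library are available. Lean on these libraries where they do the work, as an engineer would, in place of code of your own. Each camera call takes 0.05 s, during which the arm holds its last target. There are 200 camera calls.

## Working session

There is one attempt and no reset: what is moved stays moved. The work goes in short steps, Python scripts to look and compute and a tool call to move; the robot and the scene stay as the last step left them, time stands still between calls to the robot, and variables do not carry over. Pictures are saved under pics/ and viewed, at most 10 in all, crops included, and the job is handed in when it is done.

Besides the shell and the picture viewer there is one more tool, called after "Emit:" by a JSON object that holds its "api" and its "payload". drive_tool: Moves the arm, as the interface text tells. Its arguments: {"type":"object","properties":{"moves":{"type":"array","items":{"type":"array"}},"grip_force":{"type":"number"}},"required":["moves"]}

```bash
mkdir -p pics; cat > h.py <<'E'
import numpy as np, cv2, pickle
from plant import ctrl
def snap(n,tag):
    c=ctrl.read_camera(n); pickle.dump(c,open(f'pics/{tag}.pkl','wb'))
    cv2.imwrite(f'pics/{tag}.png',cv2.cvtColor(c['image'],cv2.COLOR_RGB2BGR)); return c
def load(tag): return pickle.load(open(f'pics/{tag}.pkl','rb'))
def ray(c,u,v):
    R=np.array(c['R']);t=np.array(c['t'])
    d=R.T@np.array([(u-c['cx'])/c['fx'],(v-c['cy'])/c['fy'],1]); return -R.T@t,d/np.linalg.norm(d)
def atz(c,u,v,z):
    o,d=ray(c,u,v); return o+d*(z-o[2])/d[2]
def tri(c1,p1,c2,p2):
    A=np.zeros((3,3));b=np.zeros(3);L=[]
    for c,p in((c1,p1),(c2,p2)):
        o,d=ray(c,*p);M=np.eye(3)-np.outer(d,d);A+=M;b+=M@o;L.append((o,d))
    X=np.linalg.solve(A,b); return X,[np.linalg.norm(np.cross(X-o,d)) for o,d in L]
def proj(c,X):
    p=np.array(c['R'])@X+np.array(c['t']); return c['fx']*p[0]/p[2]+c['cx'],c['fy']*p[1]/p[2]+c['cy']
E
python3 - <<'E'
from h import *
for n in('top','side'):
    c=snap(n,n+'0'); o,d=ray(c,280,210); print(n,o,d,c['fx'])
s=ctrl.get_state(); print(s)
E
```

```text
top [0.39435884 0.05592701 1.09882048] [ 0.17750286 -0.00622042 -0.98410063] 438.1628619371923
side [ 0.37521791 -0.95580799  0.81765634] [ 0.14810339  0.8055423  -0.57373077] 538.1524374792365
{'time': 0.1, 'qpos': array([-1.37300142e+00,  2.87107383e-01,  1.57803756e+00, -6.96679282e-06,
        1.27861327e+00, -1.49990578e-01]), 'dq': array([ 0.0010754 , -0.00157103, -0.00185977, -0.00080599,  0.00033637,
       -0.00087006]), 'joint_efforts': array([ 4.84821339e-04, -4.07295156e+01, -2.93698007e+01, -1.73394442e-04,
        3.43707841e-03,  8.08812729e-06]), 'eef_pos': array([ 0.22997163, -0.63401715,  0.24706149]), 'tcp_rot': array([ 9.84917967e-01,  1.73018574e-01, -2.92120643e-05, -1.08239205e-03]), 'contact_force': array([0.06636281, 0.22319242, 0.18486838]), 'wrist_torque': array([ 0.01717864, -0.01837683, -0.01401438]), 'finger_force': 0.0, 'opening': 0.9996798940261497}
```

View pics/top0.png

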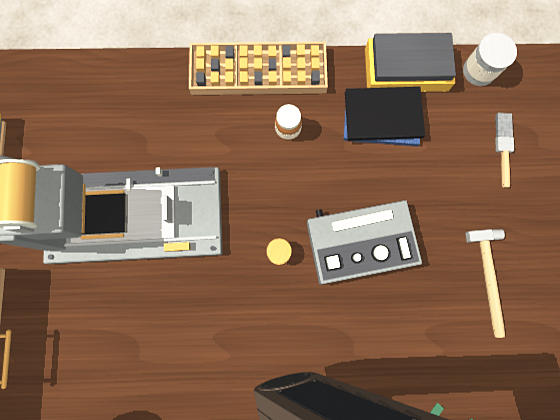

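View pics/side0.png

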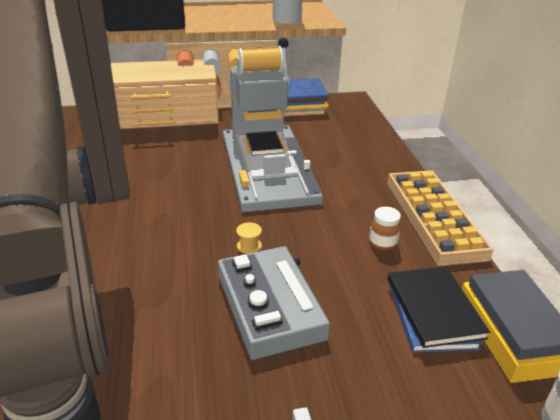

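The top view shows the keys at: square (333,262), small (357,258), round (381,253) and bar (404,247). The tab is near (167,208) and the mark near (158,171). In the side view the keys are at square (242,263), small (250,280), round (258,298) and bar (267,320). The tab is near (275,165) and the mark near (307,165). I'll zoom in on the press and detect the keys.

```bash
python3 - <<'E'
from h import *
t=load('top0');s=load('side0')
def crop(c,x,y,w,h,k): return cv2.resize(c['image'][y:y+h,x:x+w],None,fx=k,fy=k,interpolation=cv2.INTER_CUBIC)
a=crop(t,80,150,150,120,5); b=crop(s,215,120,110,90,7)
for n,i in(('ct',a),('cs',b)): cv2.imwrite(f'pics/{n}.png',i[:,:,::-1]); print(i.shape)
def blob(c,u,v,r=14):
    g=c['image'].min(2); m=(g>175).astype(np.uint8)
    n,l,st,ce=cv2.connectedComponentsWithStats(m)
    d=[np.hypot(*(ce[k]-[u,v])) if k and st[k][4]>8 else 1e9 for k in range(n)]; k=int(np.argmin(d)); return ce[k],st[k]
for n,p,q in(('square',(333,262),(242,263)),('small',(357,258),(250,280)),('round',(381,253),(258,298)),('bar',(404,247),(267,320))):
    A,sa=blob(t,*p);B,sb=blob(s,*q);X,e=tri(t,A,s,B)
    print(n,A.round(1),sa,B.round(1),sb,X.round(4),np.round(e,4),'z68:',atz(t,*A,.068).round(4),atz(s,*B,.068).round(4))
E
```

```text
(600, 750, 3)
(630, 770, 3)
square [332.9 261.7] [327 255  13  14 147] [241.3 259.9] [234 255  16  12 131] [ 0.4555 -0.0728  0.0657] [0.0005 0.0005] z68: [ 0.4549 -0.0725  0.068 ] [ 0.4558 -0.0755  0.068 ]
small [356.8 257. ] [353 254   8   7  47] [249.1 277.3] [245 274   9   8  51] [ 0.4655 -0.1296  0.0654] [0.0005 0.0005] z68: [ 0.4648 -0.1292  0.068 ] [ 0.4657 -0.1324  0.068 ]
round [380.6 252.3] [374 245  14  15 164] [257.8 296.4] [250 290  17  14 183] [ 0.4757 -0.1867  0.0646] [0.0006 0.0006] z68: [ 0.4749 -0.1858  0.068 ] [ 0.4759 -0.1901  0.068 ]
bar [404.3 247.6] [399 237  12  22 152] [267.  316.6] [255 311  26  12 185] [ 0.4858 -0.2436  0.0651] [0.0006 0.0006] z68: [ 0.4849 -0.2427  0.068 ] [ 0.486  -0.2463  0.068 ]
```

View pics/ct.png

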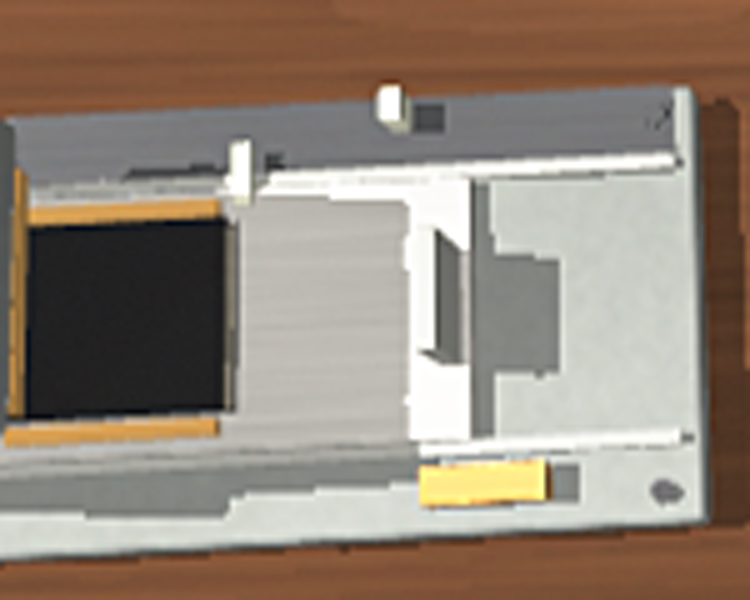

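View pics/cs.png

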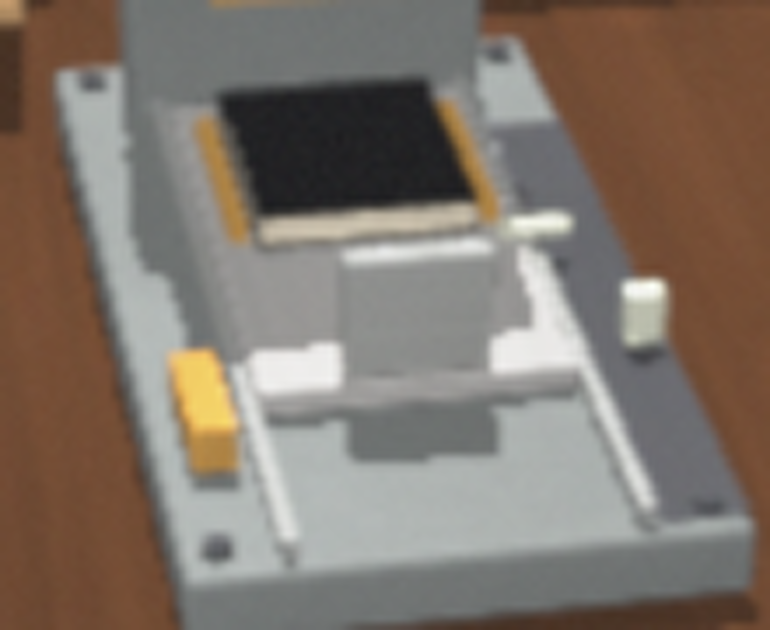

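In the top crop the tab's top face is centred at about (427,290), the pointer tip at (240,140) and the mark's top face at (390,100). In the side crop the same three are at about (418,251), (572,222) and (644,286).

```bash
python3 - <<'E'
from h import *
t=load('top0');s=load('side0')
T=lambda i,j:(80+(i+.5)/5-.5,150+(j+.5)/5-.5)
S=lambda i,j:(215+(i+.5)/7-.5,120+(j+.5)/7-.5)
P={}
for n,p,q,z in(('tab',T(427,290),S(418,251),.095),('tabL',T(427,228),S(492,245),.095),('tabR',T(427,352),S(343,257),.095),('ptr',T(240,141),S(572,222),.047),('mark',T(390,102),S(644,286),.054),('bedFR',T(471,180),S(580,370),.042),('bedFL',T(471,438),S(262,400),.042)
 ,('baseR',T(688,88),S(745,518),.03),('baseL',T(706,522),S(190,585),.03)):
    X,e=tri(t,p,s,q);P[n]=X
    print(n,X.round(4),np.round(e,4),'atz',atz(t,*p,z).round(4),atz(s,*q,z).round(4))
for a,b in(('baseL','baseR'),('bedFL','bedFR'),('tabR','tabL')):
    v=P[b]-P[a];print(a,np.linalg.norm(v[:2]),np.arctan2(v[1],v[0]))
s=ctrl.get_state();print(cv2.Rodrigues(np.eye(3))[0].T)
from scipy.spatial.transform import Rotation as R
print(R.from_quat(s['tcp_rot']).as_matrix().round(3))
E
```

```text
tab [0.5875 0.3163 0.0955] [0.0018 0.0018] atz [0.5857 0.3165 0.095 ] [0.5895 0.3175 0.095 ]
tabL [0.617  0.3171 0.0955] [0.0018 0.0018] atz [0.6152 0.3173 0.095 ] [0.6191 0.3185 0.095 ]
tabR [0.5581 0.3155 0.0955] [0.0016 0.0016] atz [0.5566 0.3157 0.095 ] [0.5598 0.3167 0.095 ]
ptr [0.6727 0.4238 0.0438] [0.0008 0.0008] atz [0.6711 0.4227 0.047 ] [0.6723 0.4183 0.047 ]
mark [0.6878 0.3476 0.0548] [0.0003 0.0003] atz [0.6878 0.3478 0.054 ] [0.6885 0.3491 0.054 ]
bedFR [0.6532 0.3107 0.0394] [0.0018 0.0018] atz [0.6507 0.3101 0.042 ] [0.6541 0.307  0.042 ]
bedFL [0.5248 0.308  0.0376] [0.0016 0.0016] atz [0.5227 0.307  0.042 ] [0.5256 0.3011 0.042 ]
baseR [0.6983 0.2047 0.034 ] [0. 0.] atz [0.6994 0.2053 0.03  ] [0.6999 0.2106 0.03  ]
baseL [0.4832 0.195  0.0293] [0.0022 0.0022] atz [0.481 0.195 0.03 ] [0.4853 0.1942 0.03  ]
baseL 0.2152800349671818 0.045031119603148595
bedFL 0.12837236405489544 0.020836377973142525
tabR 0.05891940822124352 0.027344930237400138
[[0. 0. 0.]]
[[ 0.94   0.341 -0.   ]
 [ 0.341 -0.94   0.002]
 [ 0.    -0.002 -1.   ]]
```

The measured points fit the given sizes: tab top 95, mark top 54, keys about 66 to 68, and the 58 spacing. The pull needed is about 75 mm along (0.035,-1). I'll turn the tool to the press's axis and go above the round key.

Emit:
{"api": "drive_tool", "payload": {"moves": [[[0,0,0.155],[0,0,0.05],0],[[0,0,0.155],[0,0,0.05],0],[[0,0,0],[0.029,-0.0486,0],0],[[0,0,0],[0.029,-0.0486,0],0],[[0,0,0],[0.029,-0.0486,0],0]], "grip_force": 40}}

```text
time: 0.72
eef_pos: [0.3119, -0.4838, 0.1473]
tcp_rot: [1.0, 0.019, -0.0, -0.001]
contact_force: [0.7, -0.9, 0.3]
opening: 0.005
finger_force: 0.0
```

Emit:
{"api": "drive_tool", "payload": {"moves": [[[0,0,0],[0.029,-0.0486,0],0],[[0,0,0],[0.029,-0.0486,0],0],[[0,0,0],[0.029,-0.0486,0],0],[[0,0,0],[0.029,-0.0486,0],0],[[0,0,0],[0.029,-0.0486,0],0]]}}

```text
time: 1.35
eef_pos: [0.4476, -0.2354, 0.1481]
tcp_rot: [1.0, 0.019, -0.0, -0.0]
contact_force: [0.5, -0.4, -0.6]
opening: -0.001
finger_force: 0.0
```

Emit:
{"api": "drive_tool", "payload": {"moves": [[[0,0,0],[0,0,0],0],[[0,0,0],[0,0,0],0]]}}

```text
time: 1.6
eef_pos: [0.447, -0.2374, 0.1481]
tcp_rot: [1.0, 0.019, -0.0, 0.0]
contact_force: [-0.0, -0.6, 0.2]
opening: -0.002
finger_force: 0.0
```

Emit:
{"api": "drive_tool", "payload": {"moves": [[[0,0,0],[0.0306,-0.0493,0],0],[[0,0,0],[0,0,0.03],0],[[0,0,0],[0,0,0.02],0],[[0,0,0],[0,0,0],0]]}}

```text
time: 2.1
eef_pos: [0.4743, -0.1875, 0.0965]
tcp_rot: [1.0, 0.018, -0.002, -0.001]
contact_force: [-0.3, 0.5, -0.6]
opening: 0.0
finger_force: 0.0
```

```bash
python3 - <<'E'
from h import *
out=[]
for n,x,y in(('top',300,190),('side',200,220)):
    c=snap(n,n+'1'); out.append(cv2.resize(c['image'][y:y+120,x:x+130],None,fx=3,fy=3,interpolation=cv2.INTER_CUBIC))
cv2.imwrite('pics/k1.png',np.hstack(out)[:,:,::-1])
E
```

```text
(no output)
```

View pics/k1.png

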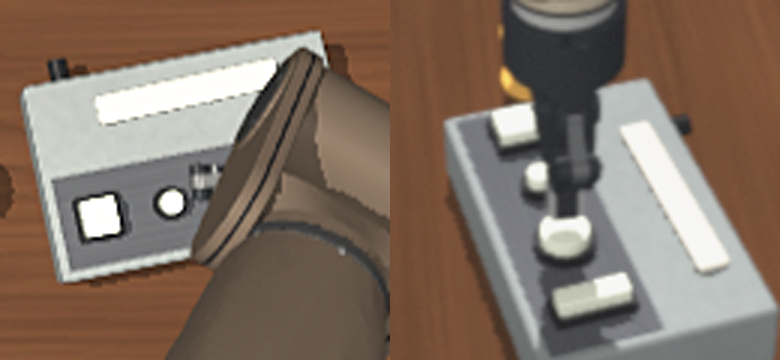

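The side view shows the closed fingertips just above the round key at crop (566,238), centred on it. I'll press down gradually.

Emit:
{"api": "drive_tool", "payload": {"moves": [[[0,0,0],[0,0,0.01],0],[[0,0,0],[0,0,0.004],0],[[0,0,0],[0,0,0.002],0],[[0,0,0],[0,0,0],0]]}}

```text
time: 2.7
eef_pos: [0.476, -0.1872, 0.0827]
tcp_rot: [1.0, 0.019, -0.0, 0.0]
contact_force: [-1.0, -0.8, 2.8]
opening: -0.001
finger_force: 1.3
```

Emit:
{"api": "drive_tool", "payload": {"moves": [[[0,0,0],[0,0,0.003],0],[[0,0,0],[0,0,0.0015],0],[[0,0,0],[0,0,0],0]]}}

```text
time: 3.08
eef_pos: [0.4762, -0.1872, 0.079]
tcp_rot: [1.0, 0.019, -0.0, 0.0]
contact_force: [-3.6, -0.6, 7.8]
opening: 0.002
finger_force: 4.4
```

Emit:
{"api": "drive_tool", "payload": {"moves": [[[0,0,0],[0,0,0.001],0],[[0,0,0],[0,0,0],0]]}}

```text
time: 3.32
eef_pos: [0.4763, -0.1872, 0.0789]
tcp_rot: [1.0, 0.019, -0.0, 0.0]
contact_force: [-4.7, 0.2, 13.4]
opening: -0.0
finger_force: 6.9
```

Emit:
{"api": "drive_tool", "payload": {"moves": [[[0,0,0],[0,0,-0.015],0],[[0,0,0],[0,0,-0.02],0],[[0,0,0],[0,0,0],0]]}}

```text
time: 3.7
eef_pos: [0.477, -0.1871, 0.1132]
tcp_rot: [1.0, 0.019, 0.002, 0.001]
contact_force: [-0.0, -0.3, -0.7]
opening: -0.003
finger_force: 0.0
```

The key bottomed at TCP z of about 0.079. Next is the square key.

Emit:
{"api": "drive_tool", "payload": {"moves": [[[0,0,0],[-0.0086,-0.0574,0],0],[[0,0,0],[-0.0085,-0.0574,0],0],[[0,0,0],[0,0,0.015],0],[[0,0,0],[0,0,0],0]]}}

```text
time: 4.2
eef_pos: [0.4533, -0.0722, 0.0949]
tcp_rot: [1.0, 0.019, -0.002, -0.001]
contact_force: [0.2, 0.4, 0.6]
opening: -0.002
finger_force: 0.0
```

Emit:
{"api": "drive_tool", "payload": {"moves": [[[0,0,0],[0,0,0.012],0],[[0,0,0],[0,0,0.006],0],[[0,0,0],[0,0,0.002],0],[[0,0,0],[0,0,0],0]]}}

```text
time: 4.7
eef_pos: [0.4555, -0.074, 0.0789]
tcp_rot: [1.0, 0.018, -0.0, 0.0]
contact_force: [-5.1, 0.5, 14.5]
opening: 0.001
finger_force: 6.9
```

Emit:
{"api": "drive_tool", "payload": {"moves": [[[0,0,0],[0,0,-0.015],0],[[0,0,0],[0,0,-0.02],0],[[0,0,0],[0,0,0],0]]}}

```text
time: 5.08
eef_pos: [0.4555, -0.0736, 0.1131]
tcp_rot: [1.0, 0.019, 0.001, 0.001]
contact_force: [0.7, -0.1, -0.2]
opening: -0.0
finger_force: 0.0
```

Emit:
{"api": "drive_tool", "payload": {"moves": [[[0,0,0],[0.0079,0.057,0],0],[[0,0,0],[0.0079,0.057,0],0],[[0,0,0],[0.0078,0.057,0],0],[[0,0,0],[0,0,0.015],0],[[0,0,0],[0,0,0],0]]}}

```text
time: 5.7
eef_pos: [0.4825, -0.2414, 0.0938]
tcp_rot: [1.0, 0.018, -0.002, -0.002]
contact_force: [0.1, 0.3, -0.1]
opening: 0.002
finger_force: 0.0
```

Emit:
{"api": "drive_tool", "payload": {"moves": [[[0,0,0],[0,0,0.012],0],[[0,0,0],[0,0,0.006],0],[[0,0,0],[0,0,0.002],0],[[0,0,0],[0,0,0],0]]}}

```text
time: 6.2
eef_pos: [0.4846, -0.2417, 0.0789]
tcp_rot: [1.0, 0.02, -0.001, -0.001]
contact_force: [-4.6, 3.9, 13.0]
opening: 0.0
finger_force: 6.6
```

All three keys bottomed. Now up and across to the tab with the fingers open.

Emit:
{"api": "drive_tool", "payload": {"moves": [[[0,0,0],[0,0,-0.03],0],[[0,0,0],[0,0,-0.06],0],[[0,0,0],[0.0124,-0.0554,0],0.085],[[0,0,0],[0.0124,-0.0554,0],0.085],[[0,0,0],[0.0124,-0.0554,0],0.085]]}}

```text
time: 6.82
eef_pos: [0.5152, -0.0729, 0.1668]
tcp_rot: [1.0, 0.019, 0.0, -0.0]
contact_force: [0.6, 0.6, 0.1]
opening: 0.639
finger_force: 0.0
```

Emit:
{"api": "drive_tool", "payload": {"moves": [[[0,0,0],[0.0124,-0.0554,0],0.085],[[0,0,0],[0.0124,-0.0554,0],0.085],[[0,0,0],[0.0124,-0.0554,0],0.085],[[0,0,0],[0.0124,-0.0554,0],0.085],[[0,0,0],[0.0124,-0.0554,0],0.085]]}}

```text
time: 7.45
eef_pos: [0.5662, 0.2065, 0.1665]
tcp_rot: [1.0, 0.02, -0.0, 0.0]
contact_force: [0.7, -0.6, 0.2]
opening: 0.992
finger_force: 0.0
```

Emit:
{"api": "drive_tool", "payload": {"moves": [[[0,0,0],[0.0124,-0.0554,0],0.085],[[0,0,0],[0.0124,-0.0554,0],0.085],[[0,0,0],[0,0,0],0.085],[[0,0,0],[0,0,0],0.085]]}}

```text
time: 7.95
eef_pos: [0.5865, 0.3159, 0.166]
tcp_rot: [1.0, 0.02, -0.001, 0.0]
contact_force: [-0.4, -0.3, -0.9]
opening: 0.993
finger_force: 0.0
```

Emit:
{"api": "drive_tool", "payload": {"moves": [[[0,0,0],[0.001,0,0.045],0.085],[[0,0,0],[0,0,0.03],0.085],[[0,0,0],[0,0,0.013],0.085],[[0,0,0],[0,0,0],0.085]]}}

```text
time: 8.45
eef_pos: [0.5881, 0.3145, 0.0782]
tcp_rot: [1.0, 0.018, -0.001, 0.0]
contact_force: [-0.9, 0.9, -0.0]
opening: 0.993
finger_force: 0.0
```

Emit:
{"api": "drive_tool", "payload": {"moves": [[[0,0,0],[0,0,0],0.0],[[0,0,0],[0,0,0],0.0],[[0,0,0],[0,0,0],0.0],[[0,0,0],[0,0,0],0.0],[[0,0,0],[0,0,0],0.0]], "grip_force": 80}}

```text
time: 9.07
eef_pos: [0.5888, 0.3165, 0.0797]
tcp_rot: [1.0, 0.019, 0.001, -0.001]
contact_force: [-0.5, 2.7, 2.7]
opening: 0.126
finger_force: 79.4
```

The grip is on the tab. Pull 70 mm, then look.

Emit:
{"api": "drive_tool", "payload": {"moves": [[[0,0,0],[0,0.015,0],0.0],[[0,0,0],[0,0.018,0],0.0],[[0,0,0],[0,0.018,0],0.0],[[0,0,0],[0,0.014,0],0.0],[[0,0,0],[0,0.005,0],0.0]]}}

```text
time: 9.7
eef_pos: [0.5912, 0.2479, 0.0797]
tcp_rot: [1.0, 0.018, 0.001, -0.003]
contact_force: [0.0, 11.1, 1.6]
opening: 0.128
finger_force: 79.3
```

Emit:
{"api": "drive_tool", "payload": {"moves": [[[0,0,0],[0,0,0],0.0],[[0,0,0],[0,0,0],0.0]]}}

```text
time: 9.95
eef_pos: [0.5912, 0.2484, 0.0797]
tcp_rot: [1.0, 0.019, 0.001, -0.003]
contact_force: [-0.1, 10.7, 1.3]
opening: 0.125
finger_force: 79.4
```

```bash
python3 - <<'E'
from h import *
c=snap('top','top2');d=snap('side','side2')
a=cv2.resize(c['image'][155:215,110:190],None,fx=9,fy=9,interpolation=cv2.INTER_CUBIC)
b=cv2.resize(d['image'][130:190,260:340],None,fx=9,fy=9,interpolation=cv2.INTER_CUBIC)
cv2.imwrite('pics/ct2.png',a[:,:,::-1]);cv2.imwrite('pics/cs2.png',b[:,:,::-1])
print(np.round(proj(c,np.array([.6727,.3490,.0455])),1),np.round(proj(d,np.array([.6727,.3490,.0455])),1))
E
```

```text
[157.9 176.8] [301.  163.4]
```

View pics/ct2.png

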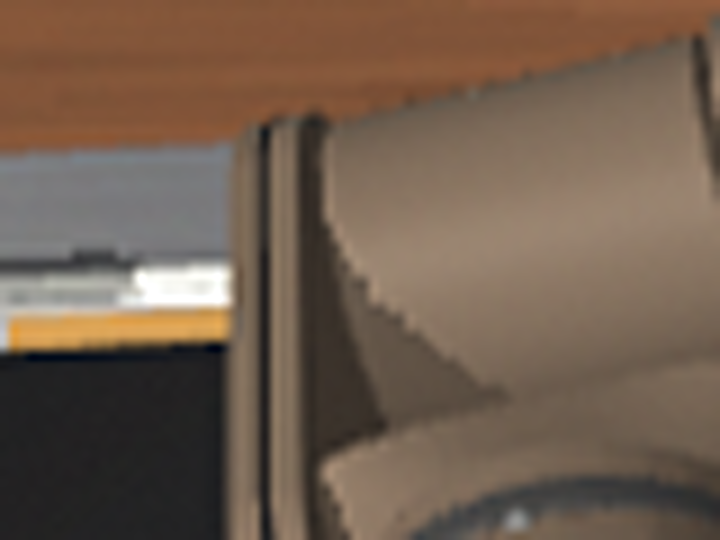

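View pics/cs2.png

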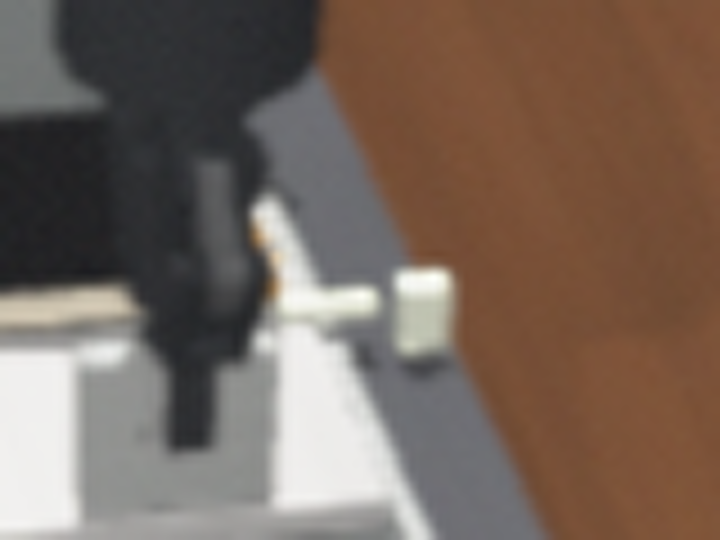

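The top view is blocked by the arm. The side view shows the pointer tip silhouette centred at about (376,302) and the mark silhouette at about (424,313), spanning x 393–453 and y 267–360. A silhouette centre projects the box's centre, so I'll use the known heights with that.

```bash
python3 - <<'E'
from h import *
d=load('side2');d0=load('side0');t=load('top0')
S=lambda i,j:(260+(i+.5)/9-.5,130+(j+.5)/9-.5)
S0=lambda i,j:(215+(i+.5)/7-.5,120+(j+.5)/7-.5)
T=lambda i,j:(80+(i+.5)/5-.5,150+(j+.5)/5-.5)
x=np.array([-.036,1.,0]);  # press +x
P1=atz(d,*S(376,302),.047);P0=atz(d0,*S0(570,222),.047)
M=atz(d,*S(424,313),.042);M0=atz(d0,*S0(644,313),.042)
print('P now',P1,'P0',P0,'moved',(P0-P1)@x,'tcp .0686')
print('M',M,M0,'ptr-mark now',(P1-M)@x,'z+-2mm',(atz(d,*S(376,302),.045)-M)@x)
# top view, initial: silhouette centres
Pt=atz(t,*T(241,141),.047);Mt=atz(t,*T(393,108),.042);print('top: gap at home',(Pt-Mt)@x,Pt,Mt)
# mark in top: auto silhouette
# intensity column/row profiles of side image around mark & pointer
g=d['image'].astype(int).sum(2)
print(g[156:174,306:309].mean(1).round()); print(g[158:170,298:300].mean(1).round())
E
```

```text
P now [0.67330549 0.34792444 0.047     ] P0 [0.67145544 0.41841146 0.047     ] moved 0.07055362142747126 tcp .0686
M [0.68902895 0.34753215 0.042     ] [0.68881377 0.34783337 0.042     ] ptr-mark now 0.0009583354926026457 z+-2mm 0.004313920120497619
top: gap at home 0.0732099830639872 [0.67109666 0.42218553 0.047     ] [0.68804808 0.3495858  0.042     ]
[252. 253. 256. 360. 684. 730. 671. 576. 561. 558. 558. 553. 498. 342.
 237. 250. 308. 334.]
[332. 330. 332. 404. 674. 701. 622. 455. 356. 352. 408. 458.]
```

The side view leaves about 1 to 4 mm to go and the top view about 3 to 4 mm. I'll pull 2.5 mm more and recheck.

Emit:
{"api": "drive_tool", "payload": {"moves": [[[0,0,0],[0,0.0025,0],0.0],[[0,0,0],[0,0,0],0.0],[[0,0,0],[0,0,0],0.0],[[0,0,0],[0,0,0],0.0]]}}

```text
time: 10.55
eef_pos: [0.5912, 0.2462, 0.0797]
tcp_rot: [1.0, 0.019, 0.001, -0.003]
contact_force: [-0.6, 11.1, 1.6]
opening: 0.129
finger_force: 79.4
```

```bash
python3 - <<'E'
from h import *
d0=load('side0');d=snap('side','side3'); x=np.array([-.036,1.,0])
def cen(c,u,v,r=6):
    g=c['image'].astype(float).sum(2)[v-r:v+r+1,u-1:u+1].mean(1); return g.round()
print(ctrl.get_state()['eef_pos'])
def edges(c,u0,u1,v0,v1,thr):
    g=cv2.resize(c['image'].astype(np.float32).sum(2)[v0:v1,u0:u1],None,fx=1,fy=1).mean(1)
    k=np.where(g>thr)[0];a,b=k[0],k[-1]
    f=lambda i,j:i+(thr-g[i])/(g[j]-g[i])*(j-i)
    return v0+f(a-1,a),v0+f(b,b+1)
for n,c,u,v,w in(('home',d0,293,146,157),('p2',load('side2'),298,157,167),('now',d,298,157,167)):
    try:
        e=edges(c,u,u+3,v,w,520); m=np.mean(e); m2=edges(c,305,309,156,174,440)
        P=atz(c,u+1,m,.047);M=atz(c,306.5,np.mean(m2),.042)
        print(n,e,m2,'ptr',P.round(4),'mark',M.round(4),'gap',(P-M)@x)
    except Exception as ex: print(n,ex)
E
```

```text
[0.5912317  0.24614463 0.07963741]
home (np.float64(149.89228004217148), np.float64(152.6732673048973)) (np.float64(159.26757189631462), np.float64(168.42405062913895)) ptr [0.6656 0.4192 0.047 ] mark [0.6891 0.3503 0.042 ] gap 0.069732857495293
p2 (np.float64(161.40799033641815), np.float64(164.57617181539536)) (np.float64(159.23987291753292), np.float64(168.49068322777748)) ptr [0.6668 0.3495 0.047 ] mark [0.6891 0.3502 0.042 ] gap 6.249505989460358e-05
now (np.float64(161.75530183315277), np.float64(164.8709016442299)) (np.float64(159.24208860099316), np.float64(168.49386504292488)) ptr [0.6665 0.3477 0.047 ] mark [0.6891 0.3502 0.042 ] gap -0.0017008495873507487
```

The two views now bracket zero, at about -1.7 mm and +1.8 mm. The bed is held steady against its spring at 11 N, so I'm handing in.

```bash
python3 -c "
from plant import ctrl
print(ctrl.sign_off())"
```

```text
the job is handed in; nothing more can be done
None
```

I pressed the round, square and bar keys in order, each to its stop and released. The bed is held at the mark (my estimate is within about 2 mm) against its spring at about 11 N, and I've handed the job in; no verdict came back.

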